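Put the setting blocks and gauge plates away

ROBOT

A 6-joint arm with a two-finger parallel gripper is mounted at the origin on a cart in front of the work surface, level with it; the furniture and walls round the work are solid. World frame = base frame: x ahead of the robot, y to its left, z up, the work surface at z = 0. Lengths are in m, angles in rad, forces in N, time in s.
With the tool pointing down it reaches from about 0.375 to 0.975 m from the base axis. Payload 3.8 kg.
Tool frame: the origin (TCP) lies on the centre line of the jaws, within the pads' length; the fingertips stand 25 mm ahead of it and the grasp point (between the pads) lies 6 mm ahead of it; z points along the fingers, y is the line along which they close (so a half turn about z gives the same grasp; the last joint's range is limited). The gripper opens to 85 mm and grips with 20 to 120 N. Pads are 22 mm wide; open, the fingers measure 114 mm over their backs; the gripper's body (76 mm by 85 mm) begins 54 mm behind the grasp point. The pads swing forward as they close: fully open they stand 13 mm farther back than shut.
Start: joints at [1.116, 0.264, 1.604, -0, 1.274, -0.037], TCP at [0.274, 0.617, 0.256] pointing down, gripper open.
Joint ranges: [-2.63, 2.63], [-0.94, 2.18], [0.31, 2.57], [-1.31, 4.45], [0, 2.66], [-2.55, 2.55]. Speed limits (rad/s): [2.57, 2.57, 3.14, 3.14, 3.14, 3.14].

INTERFACE

Orientations are given as a rotation vector (axis times angle).
In Python, from workcell import bot gives the robot as it stands. The module is installed in compiled form; this text tells all that it offers.
- The arm moves only by the tool play_rows, never from a script. Its argument "commands" is a list that holds one entry, the list of rows, each a list of 7 numbers: the shift along the tool's x, y, z as a fraction of full scale, then the turn, a rotation vector about the tool's x, y, z as a fraction of full scale, then the closure, from -1 (fully open) to 1 (shut). A call has 1 to 8 rows; each row is the pose to reach, as a shift and turn from the pose commanded when the call began, along the tool's axes at that moment, turning the shorter way round; what a row does not reach only later rows make up. Full scale, the value 1, is 60 cm for a shift and 180 degrees for a turn. A row lasts 1/10 s, in which the tool goes at most 50 mm and 8.59 degrees, less where a joint would pass 70% of its speed; a pose out of reach is approached as far as the arm can. A call with a number of a shift or a turn outside -1 to 1 is refused whole. A call with a gripper value outside its range is refused whole. The fingers move at their own pace and stop on an object; "force" is the grip in N (left out, the last holds). Time passes only in rows, so rows that repeat a pose let the fingers close. It gives the time, the measured TCP pose, the force, the opening and the grip force at its end, in the units of the state.
- bot.read_state(): the state, without advancing time (a new reading comes with each control period).
- bot.read_camera(name): name is "scene" or "top" or "wrist"; returns the picture (480x640x3 uint8, blue, green, red); there is no depth.
- bot.camera_params(name): a dict with "fov_y" (degrees; the focal length in pixels is half the picture's height over the tangent of half this angle, whatever the lens; pixels are square), "cx", "cy" (the principal point, pixels), "D" ([k1, k2, p1, p2, k3] as OpenCV has them; the pictures are not rectified), "rvec" (rotation vector, rad) and "tvec" (3), from world to camera coordinates, as OpenCV has them. Camera axes: x right, y down, z forward; pixel columns grow to the right and rows downward; lengths in m; the calibration is good to about 2 mm. A picture is of the moment at which its call begins: read the wrist's pose just before it. camera_params takes no time and is no camera call; for the wrist camera it gives the pose at the moment of the call.
- bot.finish_job(): hands the job in; it is judged then, once.
The state is a dict: "time": time; "q": joint angles; "joint_vel": joint speeds; "joint_torque": joint torques, N m; "tool_pos": TCP position; "tcp_rot": TCP orientation; "wrist_force": force on the tool from outside, world axes, zero at the start; "torque": the same for the moment, N m; "width": opening from 0.0 (shut) to 1.0 (fully open); "grip_force": force on a finger pad.
Only numpy, scipy, OpenCV 4.12 (cv2) and the standard library are available. Lean on these libraries where they do the work, as an engineer would, in place of code of your own. Each camera call takes 0.05 s, during which the arm holds its last target. There are 200 camera calls.

TASK

Put the tester's calibration kit away. Lay every setting block that stands on the table down on the low rubber-topped board, flat on one of its broad sides: set its foot against the board's long edge and tip it over onto the board by pushing near its top. Also take every gauge plate out of the slotted rack and hang it by its hole on a peg of the peg stand, one plate to a peg, and leave everything at rest.

Things in the scene. Friction and masses are not known exactly. Their poses are not given: they have to be found in the camera images.
- board: low laying-down board fixed to the table, aluminium with a rubber top, 340 (own x) x 150 (own y) x 12 mm high, square edges. Origin at the centre of its underside; z up. The long edge at own y = +75 mm faces the middle of the table, where the blocks stand, and serves as the low stop against which a block's foot is held while it is tipped over onto the board.
- peg_stand: grey peg stand fixed to the table: base 70 x 200 x 12 mm (own x -30 to +40) with an upright panel 200 mm wide (own y), 12 mm thick and 130 mm high whose front face is at own x = 0. Three round steel pegs, 10 mm in diameter, stick out level from that face toward own -x at own y = -80, 0, +80 mm, axis 115 mm above the table; each runs straight for 75 mm, then its end turns up by 7 mm and ends 89 mm from the panel. Origin on the table under the panel's front face, z up.
- rack: grey plastic slotted rack fixed to the table, 66 (own x) x 134 (own y) x 30 mm high, with three slots 48.5 mm (x) by 11 mm (y), 24 mm deep, at own y = -42, 0, +42 mm, in which the gauge plates stand at the start. Origin at the centre of its underside, z up.
- block_1: setting block, plain metal bar 60 (own x) x 50 (own y) x 105 mm (own z), aluminium on a heavier steel foot (lowest 30 mm, flush all round), about 0.75 kg, centre of mass 40 mm above its lower end, friction about 0.6; origin at the centre of its lower end. Stands upright on the table at the start. Its two broad sides (60 x 105 mm) face own +y and -y. May be absent.
- block_1_mid (a point): centre of block_1, 52.5 mm above its lower end along its own z; axes as the block's.
- plate_1: flat steel gauge plate, 46 mm wide (own x), 8 mm thick (own y), 130 mm high (own z), about 0.12 kg, with one round through hole 28 mm in diameter whose axis is along own y, 80 mm above its lower edge (50 mm below its upper edge). Origin at the middle of its lower edge. It stands upright in a slot of the rack at the start. May be absent.
- plate_1_hole (a point): centre of the hole of plate_1; axes as the plate's.
- peg_1 (a point): point on the axis of a peg, 40 mm out from the panel's front face (the straight part goes on 35 mm beyond it, toward own -x); axes as the peg_stand's: own -x points to the free end, z up. With a plate hanging on the peg its hole centre is 9 mm below this axis.
- block_2: setting block, plain metal bar 60 (own x) x 50 (own y) x 105 mm (own z), aluminium on a heavier steel foot (lowest 30 mm, flush all round), about 0.75 kg, centre of mass 40 mm above its lower end, friction about 0.6; origin at the centre of its lower end. Stands upright on the table at the start. Its two broad sides (60 x 105 mm) face own +y and -y. May be absent.
- block_2_mid (a point): centre of block_2, 52.5 mm above its lower end along its own z; axes as the block's.
- plate_2: flat steel gauge plate, 46 mm wide (own x), 8 mm thick (own y), 130 mm high (own z), about 0.12 kg, with one round through hole 28 mm in diameter whose axis is along own y, 80 mm above its lower edge (50 mm below its upper edge). Origin at the middle of its lower edge. It stands upright in a slot of the rack at the start. May be absent.
- plate_2_hole (a point): centre of the hole of plate_2; axes as the plate's.
- peg_2 (a point): point on the axis of a peg, 40 mm out from the panel's front face (the straight part goes on 35 mm beyond it, toward own -x); axes as the peg_stand's: own -x points to the free end, z up. With a plate hanging on the peg its hole centre is 9 mm below this axis.
- block_3: setting block, plain metal bar 60 (own x) x 50 (own y) x 105 mm (own z), aluminium on a heavier steel foot (lowest 30 mm, flush all round), about 0.75 kg, centre of mass 40 mm above its lower end, friction about 0.6; origin at the centre of its lower end. Stands upright on the table at the start. Its two broad sides (60 x 105 mm) face own +y and -y. May be absent.
- block_3_mid (a point): centre of block_3, 52.5 mm above its lower end along its own z; axes as the block's.
- plate_3: flat steel gauge plate, 46 mm wide (own x), 8 mm thick (own y), 130 mm high (own z), about 0.12 kg, with one round through hole 28 mm in diameter whose axis is along own y, 80 mm above its lower edge (50 mm below its upper edge). Origin at the middle of its lower edge. It stands upright in a slot of the rack at the start. May be absent.
- plate_3_hole (a point): centre of the hole of plate_3; axes as the plate's.
- peg_3 (a point): point on the axis of a peg, 40 mm out from the panel's front face (the straight part goes on 35 mm beyond it, toward own -x); axes as the peg_stand's: own -x points to the free end, z up. With a plate hanging on the peg its hole centre is 9 mm below this axis.
Things that resemble listed ones, but are neither listed nor needed, are in the scene too. Leave any yellow look-alike of the block_3 alone.

How it is judged:
On the way:
1. all setting blocks lie flat on a broad side on the board ((angle between block_1's own y axis and vertical below 0.08 rad or angle between block_1's own y axis and vertical above 3.0616 rad) and z of block_1_mid in the frame of board between 0.033 and 0.041 m and x of block_1_mid in the frame of board between -0.17 and 0.17 m and y of block_1_mid in the frame of board between -0.075 and 0.075 m and linear speed of each of block_1, block_2, block_3 below 0.02 m/s and (angle between block_2's own y axis and vertical below 0.08 rad or angle between block_2's own y axis and vertical above 3.0616 rad) and z of block_2_mid in the frame of board between 0.033 and 0.041 m and x of block_2_mid in the frame of board between -0.17 and 0.17 m and y of block_2_mid in the frame of board between -0.075 and 0.075 m and (angle between block_3's own y axis and vertical below 0.08 rad or angle between block_3's own y axis and vertical above 3.0616 rad) and z of block_3_mid in the frame of board between 0.033 and 0.041 m and x of block_3_mid in the frame of board between -0.17 and 0.17 m and y of block_3_mid in the frame of board between -0.075 and 0.075 m), for 0.3 s.
At the end, for the whole second after the job is handed in: Every block present lies flat (0.08 rad) on a broad side on the board, centre 33 to 41 mm up and over it; every plate present hangs by its hole on its own peg (hole centre 4 to 14 mm below the peg axis, 12 mm sideways, short of the upturned end, 0.35 rad of upright); all at rest (all of step 1 and ((x of plate_1_hole in the frame of peg_1 between -0.042 and 0.04 m and y of plate_1_hole in the frame of peg_1 between -0.012 and 0.012 m and z of plate_1_hole in the frame of peg_1 between -0.014 and -0.004 m) or (x of plate_1_hole in the frame of peg_2 between -0.042 and 0.04 m and y of plate_1_hole in the frame of peg_2 between -0.012 and 0.012 m and z of plate_1_hole in the frame of peg_2 between -0.014 and -0.004 m) or (x of plate_1_hole in the frame of peg_3 between -0.042 and 0.04 m and y of plate_1_hole in the frame of peg_3 between -0.012 and 0.012 m and z of plate_1_hole in the frame of peg_3 between -0.014 and -0.004 m)) and angle between each of plate_1, plate_2, plate_3's own z axis and vertical below 0.35 rad and linear speed of each of plate_1, plate_2, plate_3 below 0.03 m/s and ((x of plate_2_hole in the frame of peg_1 between -0.042 and 0.04 m and y of plate_2_hole in the frame of peg_1 between -0.012 and 0.012 m and z of plate_2_hole in the frame of peg_1 between -0.014 and -0.004 m) or (x of plate_2_hole in the frame of peg_2 between -0.042 and 0.04 m and y of plate_2_hole in the frame of peg_2 between -0.012 and 0.012 m and z of plate_2_hole in the frame of peg_2 between -0.014 and -0.004 m) or (x of plate_2_hole in the frame of peg_3 between -0.042 and 0.04 m and y of plate_2_hole in the frame of peg_3 between -0.012 and 0.012 m and z of plate_2_hole in the frame of peg_3 between -0.014 and -0.004 m)) and ((x of plate_3_hole in the frame of peg_1 between -0.042 and 0.04 m and y of plate_3_hole in the frame of peg_1 between -0.012 and 0.012 m and z of plate_3_hole in the frame of peg_1 between -0.014 and -0.004 m) or (x of plate_3_hole in the frame of peg_2 between -0.042 and 0.04 m and y of plate_3_hole in the frame of peg_2 between -0.012 and 0.012 m and z of plate_3_hole in the frame of peg_2 between -0.014 and -0.004 m) or (x of plate_3_hole in the frame of peg_3 between -0.042 and 0.04 m and y of plate_3_hole in the frame of peg_3 between -0.012 and 0.012 m and z of plate_3_hole in the frame of peg_3 between -0.014 and -0.004 m)) and horizontal distance between plate_1_hole and plate_2_hole above 0.06 m and horizontal distance between each of plate_1_hole, plate_2_hole and plate_3_hole above 0.06 m); the robot touches nothing.
Of block_1, block_2, block_3 only 2 to 3 are there at a start; the rules pass over those that are not, and their reading is None.
Of plate_1, plate_2, plate_3 only 2 to 3 are there at a start; the rules pass over those that are not, and their reading is None.
At some moment in a run one of block_1, block_2, block_3 may be knocked a few centimetres aside while the robot is not near it.
It also fails if it takes over 210 s, if anything falls off the work surface, if the arm or the gripper's body presses on something with over 40 N, if the wrist force passes 120 N, or if a joint passes its speed limit or range.

## Working session

There is one attempt and no reset: what is moved stays moved. The work goes in short steps, Python scripts to look and compute and a tool call to move; the robot and the scene stay as the last step left them, time stands still between calls to the robot, and variables do not carry over. Pictures are saved under pics/ and viewed, at most 18 in all, crops included, and the job is handed in when it is done.

Besides the shell and the picture viewer there is one more tool, called as name(argument=value, ...) on one line, values as JSON. play_rows: Moves the arm, as the interface text tells. Its arguments: {"type":"object","properties":{"commands":{"type":"array"},"force":{"type":"number"}},"required":["commands"]}

```bash
mkdir -p pics; ls
cat > h.py <<'E'
import numpy as np, cv2
from scipy.spatial.transform import Rotation as R
from workcell import bot
def cam(name):
    p=bot.camera_params(name); f=240/np.tan(np.radians(p['fov_y'])/2)
    K=np.array([[f,0,p['cx']],[0,f,p['cy']],[0,0,1.]])
    return K,np.array(p['D'],float),np.array(p['rvec'],float),np.array(p['tvec'],float)
def unproj(c,uv,z):
    K,D,rv,tv=c; M=R.from_rotvec(rv).as_matrix()
    n=cv2.undistortPoints(np.array(uv,float).reshape(-1,1,2),K,D).reshape(-1,2)
    C=-M.T@tv; d=np.c_[n,np.ones(len(n))]@M
    return C+d*((z-C[2])/d[:,2])[:,None]
def proj(c,P):
    K,D,rv,tv=c
    return cv2.projectPoints(np.array(P,float).reshape(-1,3),rv,tv,K,D)[0].reshape(-1,2)
E
python3 - <<'E'
from h import *
for n in('scene','top','wrist'):
    c=cam(n); cv2.imwrite(f'pics/{n}0.png',bot.read_camera(n)); print(n,c[0][0,0],c[1],-R.from_rotvec(c[2]).as_matrix().T@c[3])
print(bot.read_state())
E
```

```text
pics
scene 447.5585559905918 [-0.07750264  0.          0.          0.          0.        ] [-0.23710565 -0.33766965  0.69618823]
top 449.0537206389283 [-0.09464182  0.          0.          0.          0.        ] [0.48748883 0.09769535 1.15560086]
wrist 373.786527729372 [-0.05027999  0.          0.          0.          0.        ] [0.19733947 0.64945705 0.37369875]
{'time': 0.15, 'q': array([ 1.11607610e+00,  2.64598879e-01,  1.60510276e+00,  2.69027199e-05,
        1.27370027e+00, -3.69040616e-02]), 'joint_vel': array([-0.00146279, -0.00216145, -0.00414382, -0.00163639, -0.00032798,
        0.0006822 ]), 'joint_torque': array([-1.70469971e-04, -5.15907919e+01, -3.67958844e+01, -2.29142515e-04,
        8.09405901e-03,  2.09377697e-05]), 'tool_pos': array([0.27364993, 0.6164486 , 0.2552124 ]), 'tcp_rot': array([-6.51456109e-01, -3.07282915e+00,  2.74631296e-03]), 'wrist_force': array([0.67027827, 1.27342152, 0.19337406]), 'torque': array([0.00484633, 0.00113076, 0.06823602]), 'grip_force': 0.0, 'width': 0.9994505637934575}
```

```bash
python3 -c "
import cv2,numpy as np
i=[cv2.imread(f'pics/{n}0.png') for n in('scene','wrist')]
cv2.imwrite('pics/sw.png',cv2.resize(np.hstack(i),(800,300)))"
```

```text
(no output)
```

View pics/top0.png

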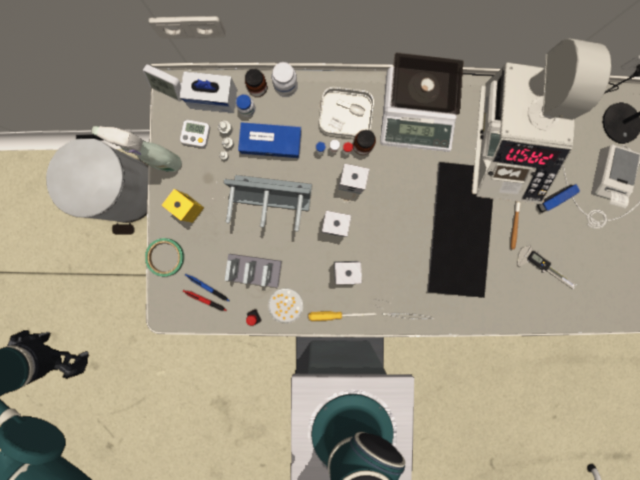

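View pics/scene0.png

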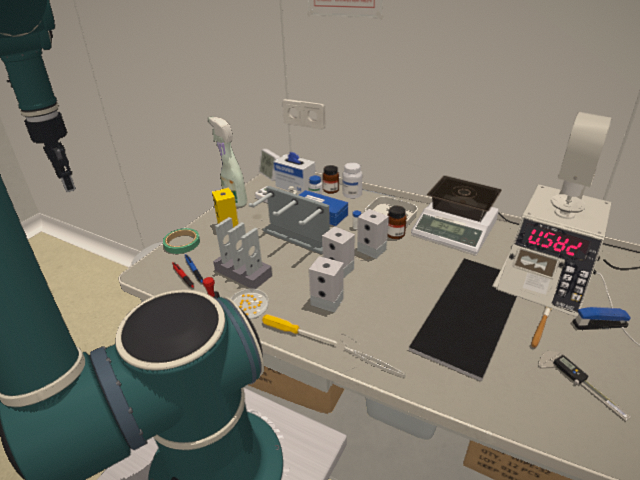

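The top view shows three grey blocks at (354,178), (336,224) and (347,273), with the yellow look-alike at (182,207). The black board spans (427–493, 162–297), the peg stand is at (268,195) with its pegs toward the robot, and the rack at (253,270) holds three plates. I'll enlarge these for measuring.

```bash
python3 -c "
import cv2,numpy as np
t=cv2.imread('pics/top0.png')
a=cv2.resize(t[160:290,310:500],None,fx=4.2,fy=4.2,interpolation=cv2.INTER_CUBIC)
cv2.imwrite('pics/c1.png',a)
a=cv2.resize(t[170:295,215:320],None,fx=4.8,fy=4.8,interpolation=cv2.INTER_CUBIC)
cv2.imwrite('pics/c2.png',a)"
```

```text
(no output)
```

View pics/c1.png

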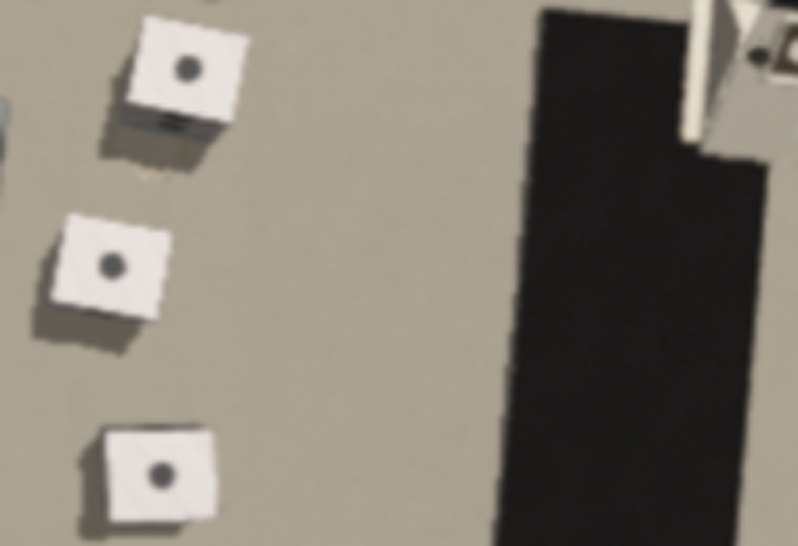

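View pics/c2.png

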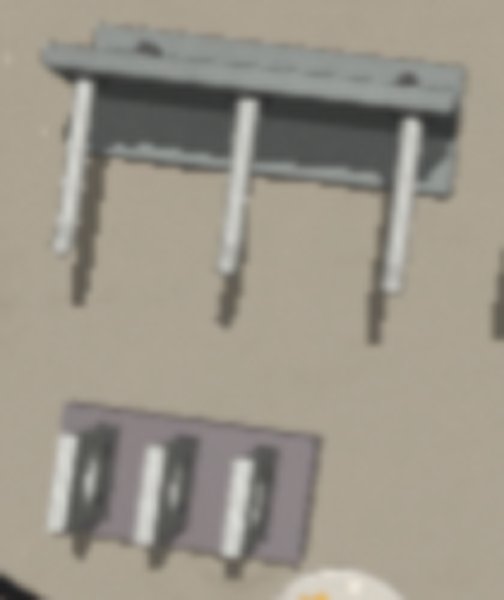

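The crops show the block tops clearly. Their 60 mm side runs across the image, so the broad sides face up and down and each block needs about a 90° turn before tipping. Plate top centres in c2 are about (63,484), (151,495) and (238,508). Next I'll fit the poses.

```bash
cat >> h.py <<'E'
from scipy.optimize import least_squares
def fitpose(c,uv,L,x0):
    "planar pose x,y,yaw from pixels of body points L (own xyz)"
    L=np.array(L,float)
    def f(p):
        M=R.from_euler('z',p[2]).as_matrix(); return (proj(c,L@M.T+[p[0],p[1],0])-uv).ravel()
    r=least_squares(f,x0); return r.x,np.sqrt(np.mean(r.fun**2))
def full(uv,s,ox,oy): return (np.array(uv,float)+.5)/s-.5+[ox,oy]
E
python3 - <<'E'
from h import *
c=cam('top'); t=cv2.imread('pics/top0.png')
B=[[(145,17),(249,36),(232,122),(127,98)],[(68,213),(171,233),(157,320),(52,301)],[(104,430),(214,429),(217,518),(110,523)]]
for b in B:
    uv=full(b,4.2,310,160); w=unproj(c,uv,.105); print('block',fitpose(c,uv,[[.025,.03,.105],[.025,-.03,.105],[-.025,-.03,.105],[-.025,.03,.105]],[*w.mean(0)[:2],0]))
# board
g=t.max(2); L=[];Rr=[]
for v in range(170,290,4):
    r=g[v].astype(float); u=np.where(r[420:500]<70)[0]+420
    a=u[0]; L.append((a-1+(r[a-1]-80)/(r[a-1]-r[a]+1e-9),v))
    if v>210: b=u[-1]; Rr.append((b+1-(r[b+1]-80)/(r[b+1]-r[b]+1e-9),v))
wl=unproj(c,L,.012);wr=unproj(c,Rr,.012)
for w in(wl,wr):
    p=np.polyfit(w[:,0],w[:,1],1); print('edge y=',p,np.std(w[:,1]-np.polyval(p,w[:,0])))
print('board corners',unproj(c,[(438,162),(428,292),(485,297)],.012))
pegs=[[(84,80),(62,250)],[(247,97),(228,272)],[(411,118),(392,291)]]
for p in pegs: print('peg',unproj(c,full(p,4.8,215,170),.115)[:,:2].round(4).tolist())
uv=np.vstack([full(p,4.8,215,170) for p in pegs])
Lp=[q for y in(.08,0,-.08) for q in([-.002,y,.115],[-.089,y,.118])]
print('stand',fitpose(c,uv,Lp,[.63,.28,-.1]))
P=[[(58,434),(77,434),(67,533),(48,533)],[(145,445),(165,445),(157,545),(137,545)],[(234,458),(252,458),(242,557),(223,557)]]
for p in P:
    uv=full(p,4.8,215,170); w=unproj(c,uv,.136); print('plate',fitpose(c,uv,[[.023,.004,.136],[.023,-.004,.136],[-.023,-.004,.136],[-.023,.004,.136]],[*w.mean(0)[:2],0]))
uv=full([(67,402),(320,436),(300,567)],4.8,215,170);w=unproj(c,uv,.03)
print('rack',fitpose(c,uv,[[.033,.067,.03],[.033,-.067,.03],[-.033,-.067,.03]],[*w.mean(0)[:2],0]))
E
```

```text
block (array([ 0.65276999,  0.00991637, -0.19549808]), np.float64(0.34721667004441226))
block (array([ 0.54094116,  0.05189742, -0.17048462]), np.float64(0.1953485582284481))
block (array([0.42505737, 0.02351945, 0.04385888]), np.float64(0.28590720916333917))
edge y= [-0.08712438 -0.15439477] 0.0003644013749513546
edge y= [-0.08669695 -0.3047587 ] 0.00010591864527383425
board corners [[ 0.70665047 -0.21458908  0.012     ]
 [ 0.37115418 -0.1891384   0.012     ]
 [ 0.35817607 -0.3393729   0.012     ]]
peg [[0.6243, 0.2956], [0.5416, 0.3051]]
peg [[0.6166, 0.2162], [0.5316, 0.2244]]
peg [[0.607, 0.1367], [0.5231, 0.145]]
stand (array([ 0.61922657,  0.21542186, -0.10773187]), np.float64(0.45723842847964535))
plate (array([ 0.42990664,  0.29936057, -0.08823378]), np.float64(0.27195348283433685))
plate (array([ 0.42490765,  0.25723119, -0.06808813]), np.float64(0.3407780504403555))
plate (array([ 0.41940804,  0.21605675, -0.09357795]), np.float64(0.24714228638566899))
rack (array([ 0.42488628,  0.2568663 , -0.13747985]), np.float64(0.3706256435919793))
```

```bash
cat > plan.py <<'E'
from h import *
def plan(calls,start=None):
    """calls: list of calls; a call = list of (x,y,z,psi_deg,closure,nrows); psi = world yaw of tool y, tool down"""
    s=bot.read_state(); M=R.from_rotvec(s['tcp_rot']).as_matrix(); p=np.array(s['tool_pos'])
    print('t',round(s['time'],2),'tcp',p.round(4),'psi',np.degrees(np.arctan2(M[1,1],M[0,1])).round(2),'tilt',np.degrees(np.arccos(-M[2,2])).round(2))
    for c in calls:
        rows=[]; cur=p; 
        psi0=np.degrees(np.arctan2(M[1,1],M[0,1])); cp=psi0
        for x,y,z,psi,cl,n in c:
            t=np.array([x,y,z]); d=(psi-psi0+180)%360-180; need=max(np.linalg.norm(t-cur)/.05,abs(psi-cp)/8.59 if abs(d)<179 else 99)
            v=np.round(M.T@(t-p)/.6,4); a=round(-d/180,4)
            rows.append(([*v.tolist(),0,0,a,cl],n,round(need,1))); cur=t; cp=psi
        for r in rows: print(' ',r[0],'x',r[1],'need',r[2])
        p=p+M@(np.array(rows[-1][0][:3])*.6); M=M@R.from_rotvec([0,0,rows[-1][0][5]*np.pi]).as_matrix(); print('--')
E
python3 - <<'E'
from plan import *
c=cam('scene'); print(unproj(c,[(497,287),(517,292)],0.0),unproj(c,[(517,292)],0.012))
m=(.463,.31,.24,72,-1,8)
plan([[m],[(.653,.010,.2,78.8,-1,8)],[(.653,.010,.092,78.8,-1,5),(.653,.010,.092,78.8,1,3)],[(.653,.010,.092,78.8,1,4),(.653,.010,.11,78.8,1,4)]])
E
```

```text
[[ 0.64683676 -0.31434748  0.        ]
 [ 0.64905178 -0.35999435  0.        ]] [[ 0.63377734 -0.35960955  0.012     ]]
t 0.15 tcp [0.2736 0.6164 0.2552] psi 66.06 tilt 0.1
  [-0.4957, -0.3387, 0.0259, 0, 0, np.float64(-0.033), -1] x 8 need 7.2
--
  [-0.4557, -0.3776, 0.0672, 0, 0, np.float64(-0.0378), -1] x 8 need 7.1
--
  [-0.0001, 0.0004, 0.18, 0, 0, np.float64(0.0), -1] x 5 need 2.2
  [-0.0001, 0.0004, 0.18, 0, 0, np.float64(0.0), 1] x 3 need 0.0
--
  [0.0, -0.0, 0.0, 0, 0, np.float64(0.0), 1] x 4 need 0.0
  [0.0, -0.0001, -0.03, 0, 0, np.float64(0.0), 1] x 4 need 0.4
--
```

play_rows(commands=[[[-0.496,-0.339,0.026,0,0,-0.033,-1],[-0.496,-0.339,0.026,0,0,-0.033,-1],[-0.496,-0.339,0.026,0,0,-0.033,-1],[-0.496,-0.339,0.026,0,0,-0.033,-1],[-0.496,-0.339,0.026,0,0,-0.033,-1],[-0.496,-0.339,0.026,0,0,-0.033,-1],[-0.496,-0.339,0.026,0,0,-0.033,-1],[-0.496,-0.339,0.026,0,0,-0.033,-1]]], force=50)

```text
time: 0.95
tool_pos: [0.4651, 0.3061, 0.2401]
tcp_rot: [0.498, 3.101, -0.003]
wrist_force: [-0.7, -0.6, 0.5]
width: 1.005
grip_force: 0.0
```

play_rows(commands=[[[-0.456,-0.378,0.067,0,0,-0.038,-1],[-0.456,-0.378,0.067,0,0,-0.038,-1],[-0.456,-0.378,0.067,0,0,-0.038,-1],[-0.456,-0.378,0.067,0,0,-0.038,-1],[-0.456,-0.378,0.067,0,0,-0.038,-1],[-0.456,-0.378,0.067,0,0,-0.038,-1],[-0.456,-0.378,0.067,0,0,-0.038,-1],[-0.456,-0.378,0.067,0,0,-0.038,-1]]])

```text
time: 1.75
tool_pos: [0.6553, 0.0059, 0.1992]
tcp_rot: [-0.312, -3.126, 0.002]
wrist_force: [-0.7, 0.5, -0.6]
width: 1.002
grip_force: 0.0
```

Run:
```python
from plan import *
i=bot.read_camera('wrist'); cv2.imwrite('pics/w1.png',i); c=cam('wrist')
for b in[(.6528,.0099,-.1955),(.5409,.0519,-.1705),(.4251,.0235,.0439)]:
    print(proj(c,[[b[0],b[1],.105]]).round())
plan([[(.653,.010,.092,78.8,-1,5),(.653,.010,.092,78.8,1,3)]])
```

```text
[[328. 247.]]
[[366.  33.]]
[[ 260. -217.]]
t 1.8 tcp [0.6547 0.0071 0.1992] psi 78.63 tilt 0.06
  [0.0036, 0.0043, 0.1787, 0, 0, np.float64(-0.0009), -1] x 5 need 2.1
  [0.0036, 0.0043, 0.1787, 0, 0, np.float64(-0.0009), 1] x 3 need 0.0
--
```

View pics/w1.png

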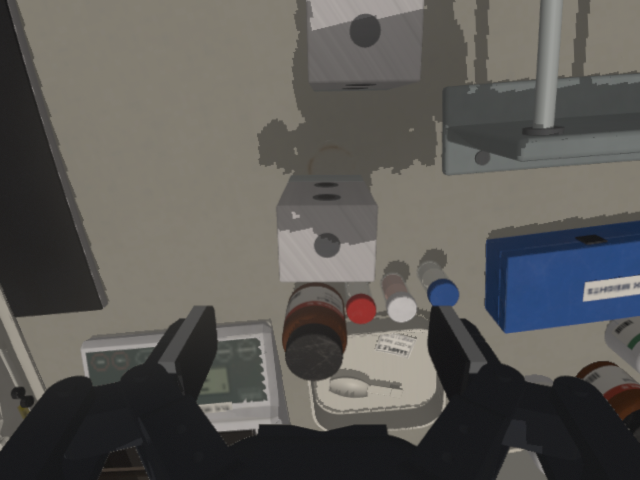

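Block a's top is centred at (327,245) against a predicted (328,247), and block b's dot is at (365,30) against (366,33), so the calibration holds. All listed blocks are grey and I'll leave the yellow one alone. Grasping block a.

play_rows(commands=[[[0,0,0.09,0,0,0,-1],[0,0,0.178,0,0,0,-1],[0,0,0.178,0,0,0,-1],[0,0,0.178,0,0,0,-1],[0,0,0.178,0,0,0,1],[0,0,0.178,0,0,0,1],[0,0,0.178,0,0,0,1],[0,0,0.178,0,0,0,1]]])

```text
time: 2.6
tool_pos: [0.656, 0.0099, 0.0977]
tcp_rot: [0.305, 3.121, 0.0]
wrist_force: [-1.6, -1.3, 6.9]
width: 0.693
grip_force: 55.9
```

```bash
sed -i "s/    for c in calls:/    if start:\n        p=np.array(start[:3]); a=np.radians(start[3]); M=np.array([[-np.sin(a),np.cos(a),0],[np.cos(a),np.sin(a),0],[0,0,-1]])\n    for c in calls:/" plan.py
python3 - <<'E'
from plan import *
s=bot.read_state(); print(s['width'],s['grip_force'],s['wrist_force'])
plan([[(.653,.010,.092,78.8,1,2),(.653,.01,.117,78.8,1,2),(.64,-.03,.117,60,1,4)],[(.6028,-.15,.117,-5,1,8)],[(.6028,-.1778,.117,-5,1,2),(.6028,-.1778,.093,-5,1,3),(.6025,-.1818,.093,-5,1,3)]])
E
```

```text
0.6934148193515918 55.85445284843445 [-1.60429248 -1.32503251  6.91216466]
t 2.6 tcp [0.656  0.0099 0.0977] psi 78.84 tilt 0.35
  [0.0049, -0.0007, 0.0095, 0, 0, np.float64(0.0002), 1] x 2 need 0.1
  [0.0047, -0.0007, -0.0321, 0, 0, np.float64(0.0002), 1] x 2 need 0.5
  [0.013, -0.0703, -0.0322, 0, 0, np.float64(0.1047), 1] x 4 need 2.2
--
  [-0.0463, -0.2042, -0.0004, 0, 0, np.float64(0.3611), 1] x 8 need 7.6
--
  [-0.0462, 0.004, 0.0001, 0, 0, np.float64(-0.0), 1] x 2 need 0.6
  [-0.0462, 0.0038, 0.04, 0, 0, np.float64(-0.0), 1] x 3 need 0.5
  [-0.0529, 0.0039, 0.04, 0, 0, np.float64(-0.0), 1] x 3 need 0.1
--
```

play_rows(commands=[[[0,0,0,0,0,0,1],[0,0,-0.042,0,0,0,1],[0,0,-0.042,0,0,0,1],[0.008,-0.07,-0.042,0,0,0.105,1],[0.008,-0.07,-0.042,0,0,0.105,1],[0.008,-0.07,-0.042,0,0,0.105,1],[0.008,-0.07,-0.042,0,0,0.105,1]]])

```text
time: 3.3
tool_pos: [0.64, -0.0299, 0.1178]
tcp_rot: [-0.811, -3.034, -0.001]
wrist_force: [0.7, 0.4, -9.2]
width: 0.694
grip_force: 60.9
```

play_rows(commands=[[[-0.0463,-0.204,0,0,0,0.361,1],[-0.0463,-0.204,0,0,0,0.361,1],[-0.0463,-0.204,0,0,0,0.361,1],[-0.0463,-0.204,0,0,0,0.361,1],[-0.0463,-0.204,0,0,0,0.361,1],[-0.0463,-0.204,0,0,0,0.361,1],[-0.0463,-0.204,0,0,0,0.361,1],[-0.0463,-0.204,0,0,0,0.361,1]]])

```text
time: 4.1
tool_pos: [0.6036, -0.1492, 0.1184]
tcp_rot: [-2.318, -2.12, -0.0]
wrist_force: [0.7, 0.5, -8.2]
width: 0.69
grip_force: 62.0
```

play_rows(commands=[[[0,0,0,0,0,0,1],[0,0,0,0,0,0,1],[0,0,0,0,0,0,1]]])

```text
time: 4.4
tool_pos: [0.6035, -0.1497, 0.1187]
tcp_rot: [-2.314, -2.125, 0.0]
wrist_force: [0.5, -0.2, -9.2]
width: 0.693
grip_force: 62.0
```

Run:
```python
from plan import *
s=bot.read_state(); print(s['width'],s['grip_force'],s['wrist_force'])
i=bot.read_camera('wrist'); j=bot.read_camera('scene')
cv2.imwrite('pics/w2.png',np.hstack([cv2.resize(i,(400,300)),j[180:405,250:550][:,:,:].repeat(1,0) if 0 else cv2.resize(j[170:410,280:600],(400,300))]))
plan([[(.6028,-.1778,.117,-5,1,2),(.6028,-.1778,.093,-5,1,3),(.6025,-.1818,.093,-5,1,3)]])
```

```text
0.6933555803734462 62.03027129173279 [ 0.48694322 -0.17150124 -9.17490729]
t 4.5 tcp [ 0.6034 -0.1499  0.1188] psi -4.94 tilt 0.01
  [-0.0464, 0.003, 0.003, 0, 0, np.float64(0.0003), 1] x 2 need 0.6
  [-0.0464, 0.003, 0.043, 0, 0, np.float64(0.0003), 1] x 3 need 0.5
  [-0.0531, 0.0031, 0.043, 0, 0, np.float64(0.0003), 1] x 3 need 0.1
--
```

View pics/w2.png

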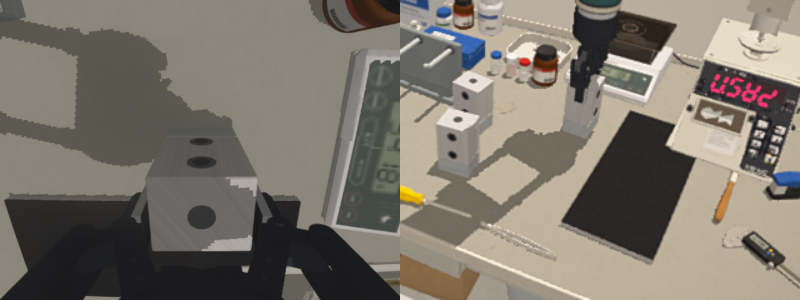

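Block a is held upright with its broad side toward the board. I'll lower it and slide it against the edge.

play_rows(commands=[[[-0.046,0.003,0,0,0,0,1],[-0.046,0.003,0.02,0,0,0,1],[-0.046,0.003,0.035,0,0,0,1],[-0.046,0.003,0.037,0,0,0,1],[-0.05,0.003,0.037,0,0,0,1],[-0.053,0.003,0.037,0,0,0,1],[-0.055,0.003,0.037,0,0,0,1],[-0.055,0.003,0.037,0,0,0,1]]])

```text
time: 5.3
tool_pos: [0.6031, -0.1825, 0.0977]
tcp_rot: [2.316, 2.121, 0.003]
wrist_force: [0.2, 5.0, 2.6]
width: 0.693
grip_force: 64.1
```

Run:
```python
from plan import *
s=bot.read_state(); print(s['width'],s['wrist_force'],s['torque'])
x,y,z=s['tool_pos']; n=np.array([.0868,.9962])
f=lambda d,z,cl,k:(x+n[0]*d,y+n[1]*d,z,-5,cl,k)
plan([[f(0,z,-1,3),f(0,.18,-1,5)],[f(.06,.18,1,4),f(.06,.108,1,4)],[f(.05-.011*k,.108,1,1) for k in range(1,9)],[f(-.04,.108,1,2),f(.06,.108,1,4),f(.06,.2,1,2)]])
```

```text
0.6932733946424624 [0.24711174 5.01846932 2.59774649] [ 1.12662526  0.2533442  -0.12725116]
t 5.3 tcp [ 0.6031 -0.1825  0.0977] psi -5.04 tilt 0.1
  [0.0, 0.0, 0.0, 0, 0, np.float64(-0.0002), -1] x 3 need 0.0
  [0.0001, 0.0002, -0.1372, 0, 0, np.float64(-0.0002), -1] x 5 need 1.6
--
  [0.1, -0.0, 0.0, 0, 0, np.float64(-0.0), 1] x 4 need 1.2
  [0.0999, -0.0002, 0.12, 0, 0, np.float64(-0.0), 1] x 4 need 1.4
--
  [-0.035, 0.0, 0.0, 0, 0, np.float64(-0.0), 1] x 1 need 0.4
  [-0.0533, 0.0, -0.0, 0, 0, np.float64(-0.0), 1] x 1 need 0.2
  [-0.0717, 0.0, -0.0, 0, 0, np.float64(-0.0), 1] x 1 need 0.2
  [-0.09, 0.0, -0.0, 0, 0, np.float64(-0.0), 1] x 1 need 0.2
  [-0.1083, 0.0, -0.0, 0, 0, np.float64(-0.0), 1] x 1 need 0.2
  [-0.1267, 0.0, -0.0001, 0, 0, np.float64(-0.0), 1] x 1 need 0.2
  [-0.145, 0.0, -0.0001, 0, 0, np.float64(-0.0), 1] x 1 need 0.2
  [-0.1633, 0.0001, -0.0001, 0, 0, np.float64(-0.0), 1] x 1 need 0.2
--
  [-0.0034, -0.0, 0.0, 0, 0, np.float64(-0.0), 1] x 2 need 0.0
  [0.1633, -0.0001, 0.0001, 0, 0, np.float64(-0.0), 1] x 4 need 2.0
  [0.1634, 0.0001, -0.1532, 0, 0, np.float64(-0.0), 1] x 2 need 1.8
--
```

Contact with the board edge shows as +5 N. Releasing, then tipping the block.

play_rows(commands=[[[0,0,0,0,0,0,-1],[0,0,0,0,0,0,-1],[0,0,0,0,0,0,-1],[0,0,-0.06,0,0,0,-1],[0,0,-0.14,0,0,0,-1],[0,0,-0.14,0,0,0,-1]]])

```text
time: 5.9
tool_pos: [0.6072, -0.1853, 0.1891]
tcp_rot: [2.307, 2.113, 0.01]
wrist_force: [1.8, -0.4, 0.1]
width: 1.0
grip_force: 0.0
```

play_rows(commands=[[[0.1,0,0,0,0,0,1],[0.1,0,0,0,0,0,1],[0.1,0,0,0,0,0,1],[0.1,0,0.12,0,0,0,1],[0.1,0,0.12,0,0,0,1],[0.1,0,0.12,0,0,0,1]]])

```text
time: 6.5
tool_pos: [0.6038, -0.1235, 0.1037]
tcp_rot: [-2.312, -2.117, 0.009]
wrist_force: [0.1, -0.3, -0.4]
width: 0.002
grip_force: 0.0
```

play_rows(commands=[[[-0.03,0,0,0,0,0,1],[-0.05,0,0,0,0,0,1],[-0.07,0,0,0,0,0,1],[-0.09,0,0,0,0,0,1],[-0.11,0,0,0,0,0,1],[-0.13,0,0,0,0,0,1],[-0.145,0,0,0,0,0,1],[-0.16,0,0,0,0,0,1]]])

```text
time: 7.3
tool_pos: [0.5984, -0.2199, 0.108]
tcp_rot: [-2.317, -2.121, 0.001]
wrist_force: [0.3, -0.7, -0.2]
width: -0.001
grip_force: 0.0
```

Run:
```python
from plan import *
i=bot.read_camera('wrist'); j=bot.read_camera('scene')
cv2.imwrite('pics/w3.png',np.hstack([cv2.resize(i,(400,300)),cv2.resize(j[170:410,280:600],(400,300))]))
plan([])
```

```text
t 7.4 tcp [ 0.5986 -0.2202  0.1082] psi -5.1 tilt 0.05
```

View pics/w3.png

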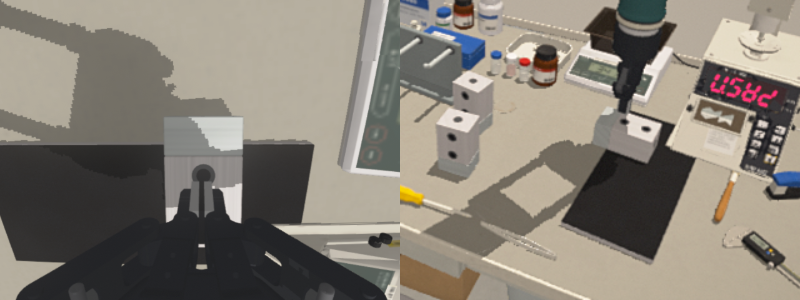

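Block a lies flat on the board, with its foot just over the edge. Retreating toward block b.

Run:
```python
from plan import *
plan([[(.6028,-.17,.16,-5,-1,2),(.58,-.1,.2,30,-1,6)],[(.541,.052,.2,80.2,-1,8)]],start=(.5986,-.2202,.108,-5.1))
```

```text
t 7.4 tcp [ 0.5986 -0.2202  0.1082] psi -5.1 tilt 0.05
  [0.084, -0.0005, -0.0867, 0, 0, np.float64(-0.0006), -1] x 2 need 1.4
  [0.1968, -0.0487, -0.1533, 0, 0, np.float64(-0.195), -1] x 6 need 4.1
--
  [0.2519, 0.0704, -0.0, 0, 0, np.float64(-0.2789), -1] x 8 need 5.8
--
```

play_rows(commands=[[[0.084,0,-0.087,0,0,0,1],[0.084,0,-0.087,0,0,0,-1],[0.197,-0.049,-0.153,0,0,-0.195,-1],[0.197,-0.049,-0.153,0,0,-0.195,-1],[0.197,-0.049,-0.153,0,0,-0.195,-1],[0.197,-0.049,-0.153,0,0,-0.195,-1],[0.197,-0.049,-0.153,0,0,-0.195,-1],[0.197,-0.049,-0.153,0,0,-0.195,-1]]])

```text
time: 8.2
tool_pos: [0.5802, -0.0983, 0.2005]
tcp_rot: [1.572, 2.72, -0.0]
wrist_force: [-1.2, 0.8, 0.2]
width: 1.0
grip_force: 0.0
```

play_rows(commands=[[[0.252,0.07,0,0,0,-0.279,-1],[0.252,0.07,0,0,0,-0.279,-1],[0.252,0.07,0,0,0,-0.279,-1],[0.252,0.07,0,0,0,-0.279,-1],[0.252,0.07,0,0,0,-0.279,-1],[0.252,0.07,0,0,0,-0.279,-1],[0.252,0.07,0,0,0,-0.279,-1],[0.252,0.07,0,0,0,-0.279,-1]]])

```text
time: 9.0
tool_pos: [0.5408, 0.0531, 0.2003]
tcp_rot: [-0.273, -3.129, 0.0]
wrist_force: [0.6, 1.1, -0.4]
width: 1.002
grip_force: 0.0
```

Run:
```python
from plan import *
i=bot.read_camera('wrist'); c=cam('wrist'); t=bot.read_camera('top')
cv2.imwrite('pics/w4.png',np.hstack([cv2.resize(i,(400,300)),cv2.resize(t[150:300,300:500],(400,300))]))
print(proj(c,[[.5409,.0519,.105]])*.625,proj(cam('top'),[[.4251,.0235,.105]]))
plan([[(.541,.052,.093,80.2,-1,8)],[(.541,.052,.117,80.2,1,2),(.535,.0,.117,50,1,5)],[(.5178,-.1704,.117,-5,1,8)],[(.5178,-.1704,.096,-5,1,3),(.5174,-.1754,.096,-5,1,3)]],start=(.541,.052,.2,80.2))
```

```text
[[201.26086745 156.76067847]] [[348.03191996 272.69929196]]
t 9.1 tcp [0.5408 0.053  0.2003] psi 80.09 tilt 0.02
  [0.0, 0.0, 0.1783, 0, 0, np.float64(-0.0), -1] x 8 need 2.1
--
  [0.0, 0.0, -0.04, 0, 0, np.float64(-0.0), 1] x 2 need 0.5
  [-0.0049, -0.0871, -0.04, 0, 0, np.float64(0.1678), 1] x 5 need 3.5
--
  [-0.1606, -0.236, 0.0, 0, 0, np.float64(0.3055), 1] x 8 need 6.4
--
  [0.0, 0.0, 0.035, 0, 0, np.float64(0.0), 1] x 3 need 0.4
  [-0.0083, 0.0001, 0.035, 0, 0, np.float64(0.0), 1] x 3 need 0.1
--
```

View pics/w4.png

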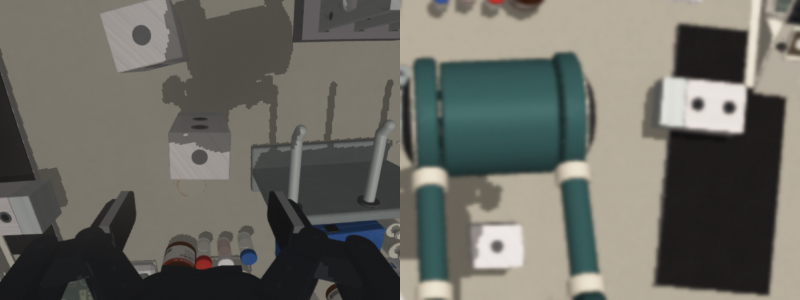

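Block b's top is at (199,158), matching the prediction (201,157), and block c has not moved. Block a lies flat on the board. Grasping b.

play_rows(commands=[[[0,0,0.09,0,0,0,-1],[0,0,0.178,0,0,0,-1],[0,0,0.178,0,0,0,-1],[0,0,0.178,0,0,0,-1],[0,0,0.178,0,0,0,1],[0,0,0.178,0,0,0,1],[0,0,0.178,0,0,0,1],[0,0,0.178,0,0,0,1]]])

```text
time: 9.9
tool_pos: [0.5433, 0.0528, 0.097]
tcp_rot: [0.266, 3.125, -0.0]
wrist_force: [-1.2, -2.9, 7.1]
width: 0.694
grip_force: 54.9
```

play_rows(commands=[[[0,0,0,0,0,0,1],[0,0,-0.04,0,0,0,1],[-0.005,-0.087,-0.04,0,0,0.168,1],[-0.005,-0.087,-0.04,0,0,0.168,1],[-0.005,-0.087,-0.04,0,0,0.168,1],[-0.005,-0.087,-0.04,0,0,0.168,1],[-0.005,-0.087,-0.04,0,0,0.168,1],[-0.005,-0.087,-0.04,0,0,0.168,1]]])

```text
time: 10.7
tool_pos: [0.5346, 0.0014, 0.1176]
tcp_rot: [-1.07, -2.953, -0.0]
wrist_force: [0.3, 0.2, -6.7]
width: 0.691
grip_force: 58.9
```

play_rows(commands=[[[-0.161,-0.236,0,0,0,0.3055,1],[-0.161,-0.236,0,0,0,0.3055,1],[-0.161,-0.236,0,0,0,0.3055,1],[-0.161,-0.236,0,0,0,0.3055,1],[-0.161,-0.236,0,0,0,0.3055,1],[-0.161,-0.236,0,0,0,0.3055,1],[-0.161,-0.236,0,0,0,0.3055,1],[-0.161,-0.236,0,0,0,0.3055,1]]])

```text
time: 11.5
tool_pos: [0.5179, -0.1692, 0.1176]
tcp_rot: [-2.314, -2.125, 0.0]
wrist_force: [0.4, 0.1, -6.7]
width: 0.695
grip_force: 60.0
```

play_rows(commands=[[[0,0,0,0,0,0,1],[0,0,0.02,0,0,0,1],[0,0,0.033,0,0,0,1],[0,0,0.036,0,0,0,1],[-0.004,0,0.036,0,0,0,1],[-0.007,0,0.036,0,0,0,1],[-0.009,0,0.036,0,0,0,1],[-0.009,0,0.036,0,0,0,1]]])

```text
time: 12.3
tool_pos: [0.5181, -0.1738, 0.097]
tcp_rot: [-2.315, -2.123, -0.003]
wrist_force: [-1.7, 5.0, 5.5]
width: 0.692
grip_force: 61.8
```

Contact felt again at +5 N. Releasing and tipping b.

play_rows(commands=[[[0,0,0,0,0,0,-1],[0,0,0,0,0,0,-1],[0,0,0,0,0,0,-1],[0,0,-0.06,0,0,0,-1],[0,0,-0.14,0,0,0,-1],[0,0,-0.14,0,0,0,-1]]])

```text
time: 12.9
tool_pos: [0.5224, -0.1767, 0.1876]
tcp_rot: [2.306, 2.115, 0.009]
wrist_force: [0.9, -1.3, 1.4]
width: 1.003
grip_force: 0.0
```

play_rows(commands=[[[0.1,0,0,0,0,0,1],[0.1,0,0,0,0,0,1],[0.1,0,0,0,0,0,1],[0.1,0,0.12,0,0,0,1],[0.1,0,0.12,0,0,0,1],[0.1,0,0.12,0,0,0,1]]])

```text
time: 13.5
tool_pos: [0.5191, -0.1148, 0.1036]
tcp_rot: [-2.31, -2.119, 0.008]
wrist_force: [-1.7, 0.1, 0.6]
width: 0.006
grip_force: 0.0
```

play_rows(commands=[[[-0.03,0,0,0,0,0,1],[-0.05,0,0,0,0,0,1],[-0.07,0,0,0,0,0,1],[-0.09,0,0,0,0,0,1],[-0.11,0,0,0,0,0,1],[-0.13,0,0,0,0,0,1],[-0.145,0,0,0,0,0,1],[-0.16,0,0,0,0,0,1]]])

```text
time: 14.3
tool_pos: [0.514, -0.2114, 0.1077]
tcp_rot: [-2.315, -2.123, 0.001]
wrist_force: [-0.2, -0.2, -0.6]
width: 0.002
grip_force: 0.0
```

Run:
```python
from plan import *
s=bot.read_state();p=s['tool_pos']
plan([[(p[0]+.005,p[1]+.05,.16,-5,1,2),(.46,-.1,.2,40,-1,6)],[(.425,.0235,.2,92.5,-1,8)]])
```

```text
t 14.3 tcp [ 0.514  -0.2114  0.1077] psi -4.97 tilt 0.04
  [0.0837, 0.001, -0.0871, 0, 0, np.float64(0.0002), 1] x 2 need 1.4
  [0.1772, -0.1059, -0.1537, 0, 0, np.float64(-0.2498), -1] x 6 need 5.2
--
  [0.1952, 0.0876, 0.0001, 0, 0, np.float64(-0.2917), -1] x 8 need 6.1
--
```

play_rows(commands=[[[0.084,0,-0.087,0,0,0,1],[0.084,0,-0.087,0,0,0,-1],[0.177,-0.106,-0.154,0,0,-0.25,-1],[0.177,-0.106,-0.154,0,0,-0.25,-1],[0.177,-0.106,-0.154,0,0,-0.25,-1],[0.177,-0.106,-0.154,0,0,-0.25,-1],[0.177,-0.106,-0.154,0,0,-0.25,-1],[0.177,-0.106,-0.154,0,0,-0.25,-1]]])

```text
time: 15.1
tool_pos: [0.46, -0.0993, 0.2004]
tcp_rot: [-1.32, -2.851, 0.0]
wrist_force: [-0.1, 0.0, -1.5]
width: 0.995
grip_force: 0.0
```

play_rows(commands=[[[0.195,0.0875,0,0,0,-0.292,-1],[0.195,0.0875,0,0,0,-0.292,-1],[0.195,0.0875,0,0,0,-0.292,-1],[0.195,0.0875,0,0,0,-0.292,-1],[0.195,0.0875,0,0,0,-0.292,-1],[0.195,0.0875,0,0,0,-0.292,-1],[0.195,0.0875,0,0,0,-0.292,-1],[0.195,0.0875,0,0,0,-0.292,-1]]])

```text
time: 15.9
tool_pos: [0.4251, 0.0239, 0.2003]
tcp_rot: [0.067, -3.141, 0.0]
wrist_force: [0.4, 0.3, -0.6]
width: 1.001
grip_force: 0.0
```

Run:
```python
from plan import *
i=bot.read_camera('wrist'); c=cam('wrist'); t=bot.read_camera('top')
cv2.imwrite('pics/w5.png',np.hstack([cv2.resize(i,(400,300)),cv2.resize(t[150:300,300:500],(400,300))]))
print(proj(c,[[.4251,.0235,.105]])*.625)
ye=-.0871*.43-.1544; X,Y=.43+.0868*.029,ye+.996*.029
plan([[(.43,-.03,.117,60,1,5)],[(X,Y,.117,-5,1,8)]],start=(.425,.0235,.117,92.5))
```

```text
[[201.72274048 156.66189324]]
t 16.0 tcp [0.4252 0.0239 0.2004] psi 92.46 tilt 0.02
  [-0.0044, -0.0894, 0.0, 0, 0, np.float64(0.1806), 1] x 5 need 3.8
--
  [-0.1145, -0.1898, 0.0, 0, 0, np.float64(0.3611), 1] x 8 need 7.6
--
```

View pics/w5.png

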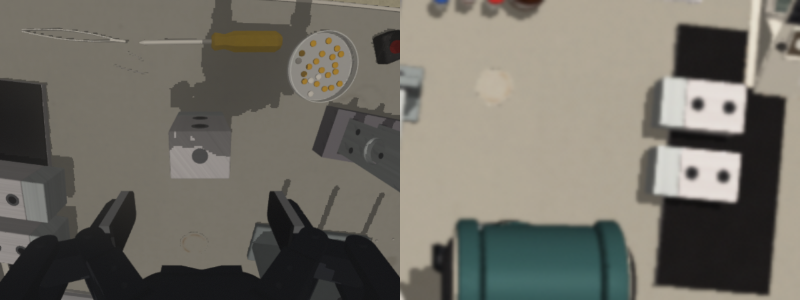

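Blocks a and b lie flat on the board, and c is at (200,157) as predicted. Grasping c.

play_rows(commands=[[[0,0,0.09,0,0,0,-1],[0,0,0.178,0,0,0,-1],[0,0,0.178,0,0,0,-1],[0,0,0.178,0,0,0,-1],[0,0,0.178,0,0,0,1],[0,0,0.178,0,0,0,1],[0,0,0.178,0,0,0,1],[0,0,0.178,0,0,0,1]]])

```text
time: 16.8
tool_pos: [0.4278, 0.0237, 0.0967]
tcp_rot: [-0.072, 3.135, -0.001]
wrist_force: [-0.6, -1.3, 6.8]
width: 0.698
grip_force: 55.0
```

play_rows(commands=[[[0,0,0,0,0,0,1],[0,0,-0.04,0,0,0,1],[-0.0045,-0.0895,-0.04,0,0,0.1805,1],[-0.0045,-0.0895,-0.04,0,0,0.1805,1],[-0.0045,-0.0895,-0.04,0,0,0.1805,1],[-0.0045,-0.0895,-0.04,0,0,0.1805,1],[-0.0045,-0.0895,-0.04,0,0,0.1805,1],[-0.0045,-0.0895,-0.04,0,0,0.1805,1]]])

```text
time: 17.6
tool_pos: [0.4296, -0.0293, 0.1173]
tcp_rot: [-0.805, -3.036, 0.0]
wrist_force: [-0.7, -0.8, -9.2]
width: 0.689
grip_force: 62.1
```

play_rows(commands=[[[-0.1145,-0.19,0,0,0,0.361,1],[-0.1145,-0.19,0,0,0,0.361,1],[-0.1145,-0.19,0,0,0,0.361,1],[-0.1145,-0.19,0,0,0,0.361,1],[-0.1145,-0.19,0,0,0,0.361,1],[-0.1145,-0.19,0,0,0,0.361,1],[-0.1145,-0.19,0,0,0,0.361,1],[-0.1145,-0.19,0,0,0,0.361,1]]])

```text
time: 18.4
tool_pos: [0.4328, -0.1622, 0.1174]
tcp_rot: [-2.315, -2.122, 0.0]
wrist_force: [-0.4, 0.9, -8.3]
width: 0.693
grip_force: 63.5
```

play_rows(commands=[[[0,0,0,0,0,0,1],[0,0,0.02,0,0,0,1],[0,0,0.033,0,0,0,1],[0,0,0.036,0,0,0,1],[-0.004,0,0.036,0,0,0,1],[-0.007,0,0.036,0,0,0,1],[-0.009,0,0.036,0,0,0,1],[-0.009,0,0.036,0,0,0,1]]])

```text
time: 19.2
tool_pos: [0.4331, -0.1673, 0.0968]
tcp_rot: [-2.312, -2.126, -0.002]
wrist_force: [-0.8, 4.6, 3.8]
width: 0.691
grip_force: 65.5
```

play_rows(commands=[[[0,0,0,0,0,0,-1],[0,0,0,0,0,0,-1],[0,0,0,0,0,0,-1],[0,0,-0.06,0,0,0,-1],[0,0,-0.14,0,0,0,-1],[0,0,-0.14,0,0,0,-1]]])

```text
time: 19.8
tool_pos: [0.4374, -0.1702, 0.1871]
tcp_rot: [2.304, 2.117, 0.008]
wrist_force: [1.4, -1.0, 0.8]
width: 1.002
grip_force: 0.0
```

play_rows(commands=[[[0.1,0,0,0,0,0,1],[0.1,0,0,0,0,0,1],[0.1,0,0,0,0,0,1],[0.1,0,0.12,0,0,0,1],[0.1,0,0.12,0,0,0,1],[0.1,0,0.12,0,0,0,1]]])

```text
time: 20.4
tool_pos: [0.4343, -0.1078, 0.1042]
tcp_rot: [-2.308, -2.121, 0.007]
wrist_force: [-0.6, 0.5, -0.9]
width: 0.004
grip_force: 0.0
```

play_rows(commands=[[[-0.03,0,0,0,0,0,1],[-0.05,0,0,0,0,0,1],[-0.07,0,0,0,0,0,1],[-0.09,0,0,0,0,0,1],[-0.11,0,0,0,0,0,1],[-0.13,0,0,0,0,0,1],[-0.145,0,0,0,0,0,1],[-0.16,0,0,0,0,0,1]]])

```text
time: 21.2
tool_pos: [0.4291, -0.2046, 0.1077]
tcp_rot: [-2.313, -2.124, 0.001]
wrist_force: [0.1, 0.2, -0.3]
width: -0.0
grip_force: 0.0
```

Run:
```python
from plan import *
s=bot.read_state();p=s['tool_pos']
plan([[(p[0]+.005,p[1]+.05,.16,-5,1,2),(.46,-.06,.24,40,0,6)],[(.43,.2161,.24,85,.45,8)]])
```

```text
t 21.2 tcp [ 0.4291 -0.2046  0.1077] psi -4.88 tilt 0.05
  [0.0837, 0.0011, -0.0872, 0, 0, np.float64(0.0007), 1] x 2 need 1.5
  [0.2445, 0.0307, -0.2205, 0, 0, np.float64(-0.2493), 0] x 6 need 5.2
--
  [0.3847, 0.2575, 0.0001, 0, 0, np.float64(-0.25), 0.45] x 8 need 5.6
--
```

play_rows(commands=[[[0.084,0,-0.087,0,0,0,1],[0.084,0,-0.087,0,0,0,1],[0.244,0.031,-0.22,0,0,-0.249,0],[0.244,0.031,-0.22,0,0,-0.249,0],[0.244,0.031,-0.22,0,0,-0.249,0],[0.244,0.031,-0.22,0,0,-0.249,0],[0.244,0.031,-0.22,0,0,-0.249,0],[0.244,0.031,-0.22,0,0,-0.249,0]]])

```text
time: 22.0
tool_pos: [0.4605, -0.0594, 0.24]
tcp_rot: [-1.321, -2.85, 0.001]
wrist_force: [0.4, 0.4, 0.3]
width: 0.496
grip_force: 0.0
```

play_rows(commands=[[[0.385,0.257,0,0,0,-0.25,0.45],[0.385,0.257,0,0,0,-0.25,0.45],[0.385,0.257,0,0,0,-0.25,0.45],[0.385,0.257,0,0,0,-0.25,0.45],[0.385,0.257,0,0,0,-0.25,0.45],[0.385,0.257,0,0,0,-0.25,0.45],[0.385,0.257,0,0,0,-0.25,0.45],[0.385,0.257,0,0,0,-0.25,0.45]]])

```text
time: 22.8
tool_pos: [0.4301, 0.2167, 0.2396]
tcp_rot: [-0.136, -3.138, 0.002]
wrist_force: [-1.0, -0.8, -0.1]
width: 0.278
grip_force: 0.0
```

Run:
```python
from plan import *
i=bot.read_camera('wrist'); c=cam('wrist'); t=bot.read_camera('top')
P=[(.4299,.2994),(.4249,.2572),(.4194,.2161)]
a=-.11
for x,y in P:
    q=[[x+dx*np.cos(a)-dy*np.sin(a),y+dx*np.sin(a)+dy*np.cos(a),.136] for dx,dy in((.023,.004),(.023,-.004),(-.023,-.004),(-.023,.004))]
    uv=proj(c,q); print(uv.round(1).tolist())
cv2.imwrite('pics/w6raw.png',i)
cv2.imwrite('pics/w6.png',cv2.resize(np.hstack([i,t]),(800,300))); cv2.imwrite('pics/w6.png',i)
plan([])
cv2.imwrite('pics/t6.png',t)
```

```text
[[456.4, 268.0], [444.3, 267.8], [453.7, 198.8], [466.5, 199.1]]
[[391.7, 266.3], [379.4, 266.1], [384.7, 196.6], [397.8, 196.9]]
[[327.8, 263.7], [315.4, 263.5], [316.6, 193.5], [329.8, 193.8]]
t 22.9 tcp [0.4304 0.2157 0.2397] psi 84.91 tilt 0.06
```

View pics/w6.png

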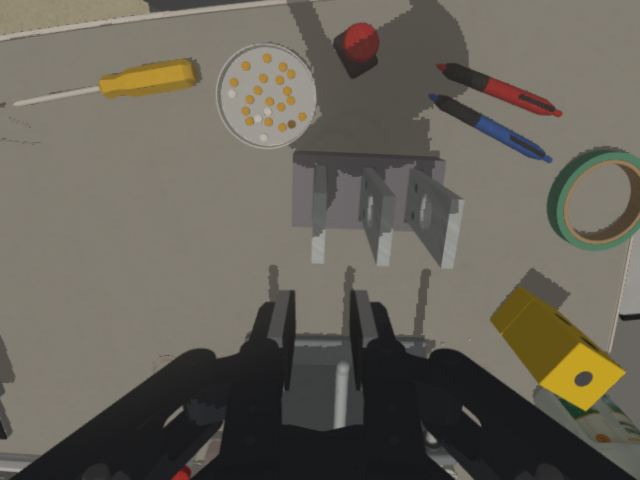

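The wrist view shows three plates, with upper edges near (318,263), (384,263) and (450,266). That is about 1–2 mm in −y from my estimate. The yellow look-alike at (560,350) stays where it is. Grasping plate c.

Run:
```python
from plan import *
plan([[(.4194,.2145,.18,84,.45,3),(.4194,.2145,.130,84,.45,2),(.4194,.2145,.130,84,1,3)],
[(.4194,.2145,.13,84,1,2),(.4194,.2145,.27,84,1,6)],[(.4694,.165,.24,30,1,8)],[(.4814,.1499,.2,-6.2,1,7),(.4814,.1499,.2,-6.2,1,1)],
[(.4814,.1499,.1625,-6.2,1,3),(.5658,.1407,.1625,-6.2,1,4)]],start=(.430,.2161,.24,85))
```

```text
t 22.9 tcp [0.4304 0.2157 0.2397] psi 84.91 tilt 0.06
  [0.0174, -0.0042, 0.1, 0, 0, np.float64(0.0056), 0.45] x 3 need 1.2
  [0.0174, -0.0042, 0.1833, 0, 0, np.float64(0.0056), 0.45] x 2 need 1.0
  [0.0174, -0.0042, 0.1833, 0, 0, np.float64(0.0056), 1] x 3 need 0.0
--
  [-0.0, 0.0, 0.0, 0, 0, np.float64(-0.0), 1] x 2 need 0.0
  [-0.0, 0.0, -0.2333, 0, 0, np.float64(-0.0), 1] x 6 need 2.8
--
  [-0.0915, -0.0733, 0.05, 0, 0, np.float64(0.3), 1] x 8 need 6.3
--
  [-0.0318, 0.0048, 0.0667, 0, 0, np.float64(0.2011), 1] x 7 need 4.2
  [-0.0318, 0.0048, 0.0667, 0, 0, np.float64(0.2011), 1] x 1 need 0.0
--
  [-0.0001, -0.0, 0.0625, 0, 0, np.float64(-0.0), 1] x 3 need 0.7
  [-0.0001, 0.1415, 0.0625, 0, 0, np.float64(-0.0), 1] x 4 need 1.7
--
```

play_rows(commands=[[[0.0174,-0.0042,0.1,0,0,0.0055,0.45],[0.0174,-0.0042,0.1,0,0,0.0055,0.45],[0.0174,-0.0042,0.1,0,0,0.0055,0.45],[0.0174,-0.0042,0.183,0,0,0.0055,0.45],[0.0174,-0.0042,0.183,0,0,0.0055,0.45],[0.0174,-0.0042,0.183,0,0,0.0055,1],[0.0174,-0.0042,0.183,0,0,0.0055,1],[0.0174,-0.0042,0.183,0,0,0.0055,1]]])

```text
time: 23.7
tool_pos: [0.4213, 0.2156, 0.1325]
tcp_rot: [0.165, 3.134, 0.003]
wrist_force: [-0.8, 0.4, -1.4]
width: 0.088
grip_force: 51.9
```

play_rows(commands=[[[0,0,0,0,0,0,1],[0,0,-0.03,0,0,0,1],[0,0,-0.08,0,0,0,1],[0,0,-0.15,0,0,0,1],[0,0,-0.233,0,0,0,1],[0,0,-0.233,0,0,0,1]]])

```text
time: 24.3
tool_pos: [0.4241, 0.2171, 0.2794]
tcp_rot: [0.164, 3.123, 0.011]
wrist_force: [1.8, -0.0, -1.0]
width: 0.086
grip_force: 52.1
```

play_rows(commands=[[[-0.0915,-0.073,0.05,0,0,0.3,1],[-0.0915,-0.073,0.05,0,0,0.3,1],[-0.0915,-0.073,0.05,0,0,0.3,1],[-0.0915,-0.073,0.05,0,0,0.3,1],[-0.0915,-0.073,0.05,0,0,0.3,1],[-0.0915,-0.073,0.05,0,0,0.3,1],[-0.0915,-0.073,0.05,0,0,0.3,1],[-0.0915,-0.073,0.05,0,0,0.3,1]]])

```text
time: 25.1
tool_pos: [0.4696, 0.1657, 0.24]
tcp_rot: [1.571, 2.72, 0.0]
wrist_force: [-0.6, 0.1, -0.5]
width: 0.084
grip_force: 52.0
```

play_rows(commands=[[[-0.032,0.005,0.0665,0,0,0.201,1],[-0.032,0.005,0.0665,0,0,0.201,1],[-0.032,0.005,0.0665,0,0,0.201,1],[-0.032,0.005,0.0665,0,0,0.201,1],[-0.032,0.005,0.0665,0,0,0.201,1],[-0.032,0.005,0.0665,0,0,0.201,1],[-0.032,0.005,0.0665,0,0,0.201,1],[-0.032,0.005,0.0665,0,0,0.201,1]]])

```text
time: 25.9
tool_pos: [0.4819, 0.1506, 0.2002]
tcp_rot: [2.337, 2.099, 0.0]
wrist_force: [0.4, -0.8, -0.9]
width: 0.081
grip_force: 52.0
```

play_rows(commands=[[[0,0,0.0625,0,0,0,1],[0,0,0.0625,0,0,0,1],[0,0,0.0625,0,0,0,1],[0,0,0.0625,0,0,0,1]]])

```text
time: 26.3
tool_pos: [0.4827, 0.1508, 0.1639]
tcp_rot: [2.338, 2.098, 0.002]
wrist_force: [0.2, -0.2, -0.6]
width: 0.081
grip_force: 52.0
```

Run:
```python
from plan import *
i=bot.read_camera('wrist'); j=bot.read_camera('scene')
cv2.imwrite('pics/w7.png',np.hstack([cv2.resize(i,(400,300)),cv2.resize(j[180:300,200:360],(400,300))]))
plan([])
c=cam('scene'); print('peg tip',proj(c,[[.5221,.1455,.118]]))
```

```text
t 26.4 tcp [0.483  0.1509 0.1643] psi -6.2 tilt 0.15
peg tip [[299.02081817 224.62087251]]
```

View pics/w7.png

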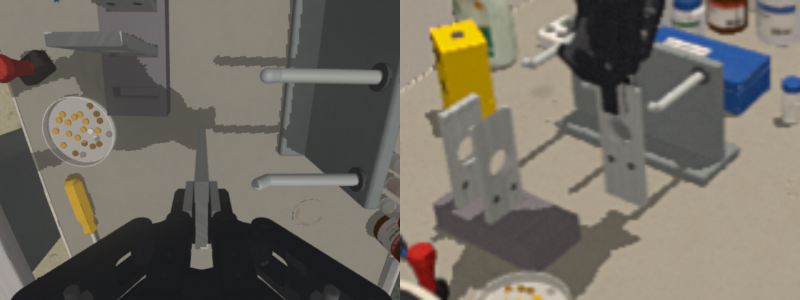

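Run:
```python
from plan import *
c=cam('wrist'); O=np.array([.6192,.2154]);ex=np.array([.9942,-.1075]);ey=np.array([.1075,.9942])
for y in(.08,0,-.08): print(y,[ (proj(c,[[*(O+ex*x+ey*y),z]])[0]*.625).round(0).tolist() for x,z in((-.088,.12),(-.003,.115))])
print('plate top',(proj(c,[[.483,.1509+d,.170] for d in(-.023,.023)])*.625).round(), 'bottom',(proj(c,[[.483,.1509+d,.04] for d in(-.023,.023)])*.625).round())
c=cam('scene'); f=lambda P:((proj(c,P)-[200,180])*2.5+[400,0]).round()
print(f([[.483,.1509,.120]]),f([[*(O+ex*x-ey*.08),.118] for x in(-.088,-.003)]))
```

```text
0.08 [[272.0, -68.0], [401.0, -55.0]]
0 [[263.0, 72.0], [379.0, 74.0]]
-0.08 [[254.0, 180.0], [356.0, 176.0]]
plate top [[207. 249.]
 [198. 182.]] bottom [[204. 165.]
 [200. 125.]]
[[621. 129.]] [[648. 111.]
 [699.  72.]]
```

Peg tips at (260,75) and (257,183) are within about 3 px of their predicted positions, and the plate's hole lines up with the right peg. Inserting.

play_rows(commands=[[[-0.002,0.04,0,0,0,0,1],[-0.002,0.07,0,0,0,0,1],[-0.002,0.1,0,0,0,0,1],[-0.002,0.14,0,0,0,0,1],[-0.002,0.14,0,0,0,0,1]]])

```text
time: 26.9
tool_pos: [0.569, 0.1402, 0.1645]
tcp_rot: [2.337, 2.095, 0.006]
wrist_force: [-0.2, -0.4, -0.3]
width: 0.086
grip_force: 52.0
```

play_rows(commands=[[[0,0,0.01,0,0,0,1],[0,0,0.016,0,0,0,1],[0,0,0.02,0,0,0,1],[0,0,0.02,0,0,0,1]]])

```text
time: 27.3
tool_pos: [0.5643, 0.1404, 0.1513]
tcp_rot: [-2.338, -2.098, 0.001]
wrist_force: [-2.6, -0.4, 4.9]
width: 0.084
grip_force: 52.9
```

Run:
```python
from plan import *
i=bot.read_camera('wrist'); j=bot.read_camera('scene')
cv2.imwrite('pics/w8.png',np.hstack([cv2.resize(i,(400,300)),cv2.resize(j[180:300,200:360],(400,300))]))
plan([])
```

```text
t 27.4 tcp [0.5644 0.1403 0.1513] psi -6.18 tilt 0.05
```

View pics/w8.png

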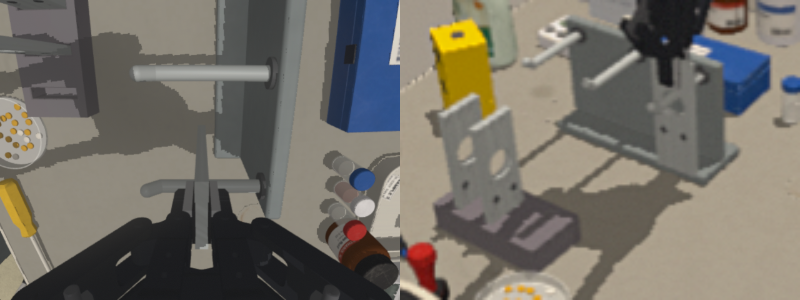

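The peg passes through the hole and there is 4.9 N of contact, so I'll release. Then plate b.

Run:
```python
from plan import *
plan([[(.5646,.1403,.1513,-6.2,.4,3),(.5646,.1403,.23,-6.2,.45,5)],[(.5,.19,.24,50,.45,8)],[(.4249,.2565,.22,84,.45,5),(.4249,.2565,.18,84,.45,3)],[(.4249,.2565,.130,84,.45,4),(.4249,.2565,.13,84,1,4)],
[(.4249,.2565,.29,84,1,6)],[(.47,.24,.25,30,1,8)],[(.49,.2285,.2,-6.2,1,8)],
[(.49,.2285,.1625,-6.2,1,4)]])
```

```text
t 27.4 tcp [0.5644 0.1403 0.1513] psi -6.18 tilt 0.05
  [-0.0, 0.0004, 0.0, 0, 0, np.float64(0.0001), 0.4] x 3 need 0.0
  [-0.0001, 0.0003, -0.1312, 0, 0, np.float64(0.0001), 0.45] x 5 need 1.6
--
  [0.0707, -0.116, -0.0165, 0, 0, np.float64(-0.3122), 0.45] x 8 need 6.5
--
  [0.1672, 0.0044, 0.0334, 0, 0, np.float64(-0.1889), 0.45] x 5 need 4.0
  [0.1671, 0.0045, 0.1, 0, 0, np.float64(-0.1889), 0.45] x 3 need 0.8
--
  [-0.0, 0.0, 0.0834, 0, 0, np.float64(-0.0), 0.45] x 4 need 1.0
  [-0.0, 0.0, 0.0834, 0, 0, np.float64(-0.0), 1] x 4 need 0.0
--
  [0.0002, -0.0, -0.2667, 0, 0, np.float64(-0.0), 1] x 6 need 3.2
--
  [-0.0777, -0.0195, 0.0666, 0, 0, np.float64(0.3), 1] x 8 need 6.3
--
  [-0.0333, 0.0194, 0.0833, 0, 0, np.float64(0.2011), 1] x 8 need 4.2
--
  [-0.0, 0.0, 0.0625, 0, 0, np.float64(-0.0), 1] x 4 need 0.8
--
```

play_rows(commands=[[[0,0,0,0,0,0,0.4],[0,0,0,0,0,0,0.4],[0,0,0,0,0,0,0.4],[0,0,-0.02,0,0,0,0.4],[0,0,-0.06,0,0,0,0.45],[0,0,-0.131,0,0,0,0.45],[0,0,-0.131,0,0,0,0.45]]])

```text
time: 28.1
tool_pos: [0.5695, 0.1412, 0.2371]
tcp_rot: [2.334, 2.094, 0.017]
wrist_force: [0.7, 0.1, 1.8]
width: 0.273
grip_force: 0.0
```

play_rows(commands=[[[0.0705,-0.116,-0.0165,0,0,-0.312,0.45],[0.0705,-0.116,-0.0165,0,0,-0.312,0.45],[0.0705,-0.116,-0.0165,0,0,-0.312,0.45],[0.0705,-0.116,-0.0165,0,0,-0.312,0.45],[0.0705,-0.116,-0.0165,0,0,-0.312,0.45],[0.0705,-0.116,-0.0165,0,0,-0.312,0.45],[0.0705,-0.116,-0.0165,0,0,-0.312,0.45],[0.0705,-0.116,-0.0165,0,0,-0.312,0.45]]])

```text
time: 28.9
tool_pos: [0.5008, 0.19, 0.2396]
tcp_rot: [1.075, 2.951, 0.001]
wrist_force: [0.3, -0.1, -0.4]
width: 0.274
grip_force: 0.0
```

play_rows(commands=[[[0.167,0.0045,0.033,0,0,-0.189,0.45],[0.167,0.0045,0.033,0,0,-0.189,0.45],[0.167,0.0045,0.033,0,0,-0.189,0.45],[0.167,0.0045,0.033,0,0,-0.189,0.45],[0.167,0.0045,0.033,0,0,-0.189,0.45],[0.167,0.0045,0.1,0,0,-0.189,0.45],[0.167,0.0045,0.1,0,0,-0.189,0.45],[0.167,0.0045,0.1,0,0,-0.189,0.45]]])

```text
time: 29.7
tool_pos: [0.4251, 0.2558, 0.1787]
tcp_rot: [-0.17, -3.135, 0.002]
wrist_force: [0.3, -0.1, 1.1]
width: 0.279
grip_force: 0.0
```

Run:
```python
from plan import *
t=bot.read_camera('top'); j=bot.read_camera('scene')
cv2.imwrite('pics/w9.png',np.hstack([cv2.resize(t[150:300,300:500],(400,300)),cv2.resize(j[180:300,200:360],(400,300))]))
plan([[(.4249,.2565,.130,84,.45,4)]])
```

```text
t 29.8 tcp [0.4266 0.2566 0.1805] psi 83.85 tilt 0.09
  [0.003, -0.0006, 0.0842, 0, 0, np.float64(-0.0008), 0.45] x 4 need 1.0
--
```

View pics/w9.png

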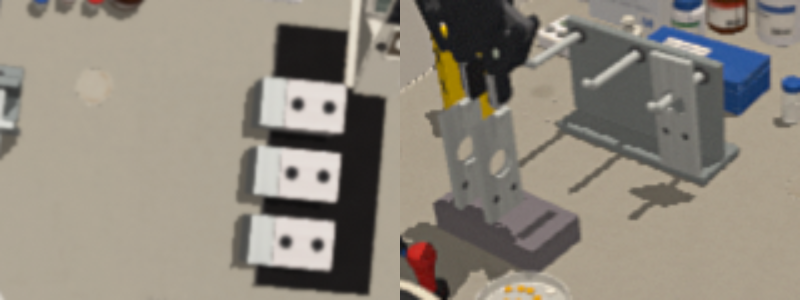

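All three blocks lie flat on the board and plate c hangs on its peg at (660,105). On to plate b.

play_rows(commands=[[[0,0,0.05,0,0,0,0.45],[0,0,0.083,0,0,0,0.45],[0,0,0.083,0,0,0,0.45],[0,0,0.083,0,0,0,0.45],[0,0,0.083,0,0,0,1],[0,0,0.083,0,0,0,1],[0,0,0.083,0,0,0,1],[0,0,0.083,0,0,0,1]]])

```text
time: 30.6
tool_pos: [0.4273, 0.2572, 0.1315]
tcp_rot: [0.165, 3.134, 0.003]
wrist_force: [-0.1, 0.7, 6.0]
width: 0.085
grip_force: 50.2
```

play_rows(commands=[[[0,0,-0.03,0,0,0,1],[0,0,-0.08,0,0,0,1],[0,0,-0.15,0,0,0,1],[0,0,-0.22,0,0,0,1],[0,0,-0.267,0,0,0,1],[0,0,-0.267,0,0,0,1]]])

```text
time: 31.2
tool_pos: [0.4282, 0.2578, 0.2954]
tcp_rot: [0.165, 3.128, 0.008]
wrist_force: [1.2, 0.1, -0.5]
width: 0.087
grip_force: 49.3
```

play_rows(commands=[[[-0.078,-0.0195,0.0665,0,0,0.3,1],[-0.078,-0.0195,0.0665,0,0,0.3,1],[-0.078,-0.0195,0.0665,0,0,0.3,1],[-0.078,-0.0195,0.0665,0,0,0.3,1],[-0.078,-0.0195,0.0665,0,0,0.3,1],[-0.078,-0.0195,0.0665,0,0,0.3,1],[-0.078,-0.0195,0.0665,0,0,0.3,1],[-0.078,-0.0195,0.0665,0,0,0.3,1]]])

```text
time: 32.0
tool_pos: [0.47, 0.2395, 0.2477]
tcp_rot: [-1.571, -2.719, 0.004]
wrist_force: [0.4, -0.2, -1.4]
width: 0.083
grip_force: 49.1
```

play_rows(commands=[[[-0.033,0.0195,0.083,0,0,0.201,1],[-0.033,0.0195,0.083,0,0,0.201,1],[-0.033,0.0195,0.083,0,0,0.201,1],[-0.033,0.0195,0.083,0,0,0.201,1],[-0.033,0.0195,0.083,0,0,0.201,1],[-0.033,0.0195,0.083,0,0,0.201,1],[-0.033,0.0195,0.083,0,0,0.201,1],[-0.033,0.0195,0.083,0,0,0.201,1]]])

```text
time: 32.8
tool_pos: [0.4908, 0.2285, 0.1995]
tcp_rot: [-2.337, -2.099, 0.001]
wrist_force: [-0.9, 0.1, -1.3]
width: 0.08
grip_force: 49.3
```

play_rows(commands=[[[0,0,0.0625,0,0,0,1],[0,0,0.0625,0,0,0,1],[0,0,0.0625,0,0,0,1],[0,0,0.0625,0,0,0,1],[0,0,0.0625,0,0,0,1]]])

```text
time: 33.3
tool_pos: [0.4921, 0.229, 0.164]
tcp_rot: [2.338, 2.097, 0.004]
wrist_force: [0.0, -0.6, -1.5]
width: 0.081
grip_force: 49.3
```

Run:
```python
from plan import *
i=bot.read_camera('wrist'); j=bot.read_camera('scene')
cv2.imwrite('pics/w10.png',np.hstack([cv2.resize(i,(400,300)),cv2.resize(j[180:300,200:360],(400,300))]))
plan([])
c=cam('wrist'); print((proj(c,[[.5317,.2249,.12],[.5221,.1455,.12]])*.625).round())
```

```text
t 33.4 tcp [0.4919 0.2289 0.1637] psi -6.2 tilt 0.13
[[254. 178.]
 [246. 259.]]
```

View pics/w10.png

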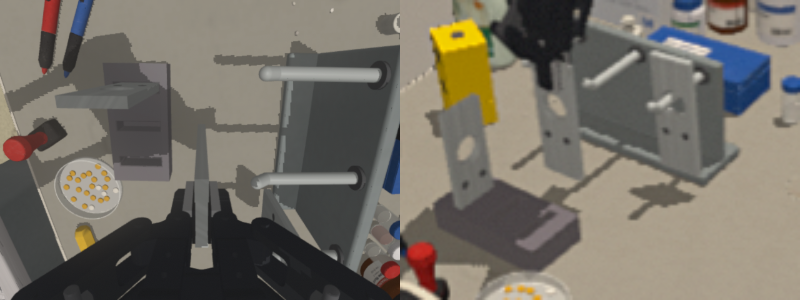

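Plate b's hole is lined up with the middle peg tip at (258,182), predicted (254,178). Inserting.

play_rows(commands=[[[-0.002,0.04,0,0,0,0,1],[-0.002,0.07,0,0,0,0,1],[-0.002,0.1,0,0,0,0,1],[-0.002,0.14,0,0,0,0,1],[-0.002,0.14,0,0,0,0,1]]])

```text
time: 33.9
tool_pos: [0.5776, 0.2182, 0.1635]
tcp_rot: [2.338, 2.095, 0.005]
wrist_force: [-0.3, 0.2, -1.5]
width: 0.083
grip_force: 49.5
```

play_rows(commands=[[[0,0,0.01,0,0,0,1],[0,0,0.016,0,0,0,1],[0,0,0.02,0,0,0,1],[0,0,0.02,0,0,0,1]]])

```text
time: 34.3
tool_pos: [0.5735, 0.2183, 0.1513]
tcp_rot: [-2.338, -2.098, 0.001]
wrist_force: [-1.8, -1.8, 4.7]
width: 0.083
grip_force: 50.6
```

Run:
```python
from plan import *
p=bot.read_state()['tool_pos']
plan([[(*p,-6.2,.4,3),(p[0],p[1],.23,-6.2,.45,5)],[(.5,.26,.24,50,.45,8)],[(.43,.298,.22,84,.45,5),(.43,.298,.18,84,.45,3)],[(.43,.298,.130,84,.45,4),(.43,.298,.13,84,1,4)],
[(.43,.298,.29,84,1,6)],[(.47,.305,.25,30,1,8)],[(.4986,.308,.2,-6.2,1,8)]])
```

```text
t 34.3 tcp [0.5735 0.2183 0.1513] psi -6.17 tilt 0.05
  [0.0, 0.0, 0.0, 0, 0, np.float64(0.0001), 0.4] x 3 need 0.0
  [-0.0001, -0.0001, -0.1312, 0, 0, np.float64(0.0001), 0.45] x 5 need 1.6
--
  [0.0559, -0.1293, -0.0166, 0, 0, np.float64(-0.3122), 0.45] x 8 need 6.5
--
  [0.1301, -0.0264, 0.0334, 0, 0, np.float64(-0.1889), 0.45] x 5 need 4.0
  [0.1301, -0.0264, 0.1001, 0, 0, np.float64(-0.1889), 0.45] x 3 need 0.8
--
  [-0.0001, 0.0001, 0.0833, 0, 0, np.float64(0.0), 0.45] x 4 need 1.0
  [-0.0001, 0.0001, 0.0833, 0, 0, np.float64(0.0), 1] x 4 need 0.0
--
  [0.0002, -0.0002, -0.2666, 0, 0, np.float64(0.0), 1] x 6 need 3.2
--
  [-0.0651, 0.0186, 0.0666, 0, 0, np.float64(0.3), 1] x 8 need 6.3
--
  [-0.0195, 0.0439, 0.0833, 0, 0, np.float64(0.2011), 1] x 8 need 4.2
--
```

Contact is the same as before (4.7 N). Releasing, then fetching plate a.

play_rows(commands=[[[0,0,0,0,0,0,0.4],[0,0,0,0,0,0,0.4],[0,0,0,0,0,0,0.4],[0,0,-0.02,0,0,0,0.4],[0,0,-0.06,0,0,0,0.45],[0,0,-0.131,0,0,0,0.45],[0,0,-0.131,0,0,0,0.45]]])

```text
time: 35.0
tool_pos: [0.5784, 0.2196, 0.2371]
tcp_rot: [2.335, 2.095, 0.018]
wrist_force: [0.8, -0.6, 0.3]
width: 0.275
grip_force: 0.0
```

play_rows(commands=[[[0.056,-0.129,-0.0165,0,0,-0.312,0.45],[0.056,-0.129,-0.0165,0,0,-0.312,0.45],[0.056,-0.129,-0.0165,0,0,-0.312,0.45],[0.056,-0.129,-0.0165,0,0,-0.312,0.45],[0.056,-0.129,-0.0165,0,0,-0.312,0.45],[0.056,-0.129,-0.0165,0,0,-0.312,0.45],[0.056,-0.129,-0.0165,0,0,-0.312,0.45],[0.056,-0.129,-0.0165,0,0,-0.312,0.45]]])

```text
time: 35.8
tool_pos: [0.5013, 0.2602, 0.2395]
tcp_rot: [1.075, 2.951, 0.001]
wrist_force: [-0.4, -0.5, -0.2]
width: 0.279
grip_force: 0.0
```

play_rows(commands=[[[0.13,-0.0265,0.033,0,0,-0.189,0.45],[0.13,-0.0265,0.033,0,0,-0.189,0.45],[0.13,-0.0265,0.033,0,0,-0.189,0.45],[0.13,-0.0265,0.033,0,0,-0.189,0.45],[0.13,-0.0265,0.033,0,0,-0.189,0.45],[0.13,-0.0265,0.1,0,0,-0.189,0.45],[0.13,-0.0265,0.1,0,0,-0.189,0.45],[0.13,-0.0265,0.1,0,0,-0.189,0.45]]])

```text
time: 36.6
tool_pos: [0.4306, 0.2975, 0.1784]
tcp_rot: [-0.17, -3.135, 0.003]
wrist_force: [0.4, 0.3, -0.2]
width: 0.277
grip_force: 0.0
```

play_rows(commands=[[[0,0,0.05,0,0,0,0.45],[0,0,0.083,0,0,0,0.45],[0,0,0.083,0,0,0,0.45],[0,0,0.083,0,0,0,0.45],[0,0,0.083,0,0,0,1],[0,0,0.083,0,0,0,1],[0,0,0.083,0,0,0,1],[0,0,0.083,0,0,0,1]]])

```text
time: 37.4
tool_pos: [0.4327, 0.299, 0.1313]
tcp_rot: [0.165, 3.134, 0.003]
wrist_force: [-0.4, 0.1, 6.1]
width: 0.086
grip_force: 50.2
```

play_rows(commands=[[[0,0,-0.03,0,0,0,1],[0,0,-0.08,0,0,0,1],[0,0,-0.15,0,0,0,1],[0,0,-0.22,0,0,0,1],[0,0,-0.267,0,0,0,1],[0,0,-0.267,0,0,0,1]]])

```text
time: 38.0
tool_pos: [0.4336, 0.2997, 0.2954]
tcp_rot: [0.165, 3.129, 0.01]
wrist_force: [0.5, 0.9, -1.2]
width: 0.082
grip_force: 49.3
```

play_rows(commands=[[[-0.065,0.0185,0.0665,0,0,0.3,1],[-0.065,0.0185,0.0665,0,0,0.3,1],[-0.065,0.0185,0.0665,0,0,0.3,1],[-0.065,0.0185,0.0665,0,0,0.3,1],[-0.065,0.0185,0.0665,0,0,0.3,1],[-0.065,0.0185,0.0665,0,0,0.3,1],[-0.065,0.0185,0.0665,0,0,0.3,1],[-0.065,0.0185,0.0665,0,0,0.3,1]]])

```text
time: 38.8
tool_pos: [0.4703, 0.3046, 0.2477]
tcp_rot: [-1.571, -2.719, 0.004]
wrist_force: [-0.0, -0.7, -1.8]
width: 0.091
grip_force: 49.2
```

play_rows(commands=[[[-0.0195,0.044,0.083,0,0,0.201,1],[-0.0195,0.044,0.083,0,0,0.201,1],[-0.0195,0.044,0.083,0,0,0.201,1],[-0.0195,0.044,0.083,0,0,0.201,1],[-0.0195,0.044,0.083,0,0,0.201,1],[-0.0195,0.044,0.083,0,0,0.201,1],[-0.0195,0.044,0.083,0,0,0.201,1],[-0.0195,0.044,0.083,0,0,0.201,1]]])

```text
time: 39.6
tool_pos: [0.4997, 0.308, 0.1993]
tcp_rot: [-2.337, -2.099, 0.001]
wrist_force: [0.2, -0.1, -0.1]
width: 0.084
grip_force: 49.4
```

play_rows(commands=[[[0,0,0.0625,0,0,0,1],[0,0,0.0625,0,0,0,1],[0,0,0.0625,0,0,0,1],[0,0,0.0625,0,0,0,1],[0,0,0.0625,0,0,0,1]]])

```text
time: 40.1
tool_pos: [0.5008, 0.3086, 0.1638]
tcp_rot: [2.338, 2.098, 0.004]
wrist_force: [-0.0, 0.2, -1.2]
width: 0.088
grip_force: 49.3
```

Run:
```python
from plan import *
i=bot.read_camera('wrist'); j=bot.read_camera('scene'); c=cam('wrist')
plan([])
# tip of peg 1: brightest blob near the prediction
uv=proj(c,[[.5403,.3044,.12]])[0]; print(uv*.625)
cv2.imwrite('pics/w11.png',np.hstack([cv2.resize(i,(400,300)),cv2.resize(j[180:300,200:360],(400,300))]))
```

```text
t 40.2 tcp [0.5006 0.3085 0.1635] psi -6.2 tilt 0.13
[254.13226098 178.48265347]
```

View pics/w11.png

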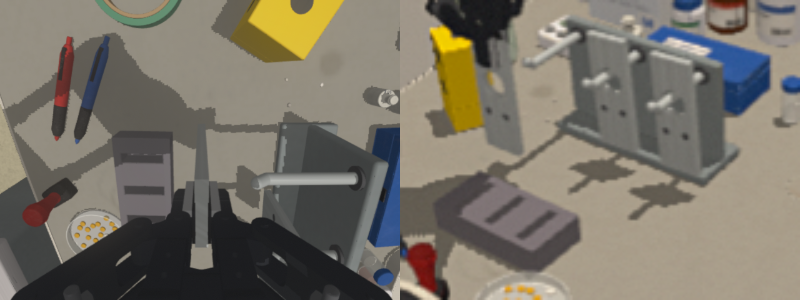

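Plates b and c hang on their pegs. Plate a is lined up with the last peg tip at (258,182), so I'll insert it.

play_rows(commands=[[[-0.002,0.04,0,0,0,0,1],[-0.002,0.07,0,0,0,0,1],[-0.002,0.1,0,0,0,0,1],[-0.002,0.14,0,0,0,0,1],[-0.002,0.14,0,0,0,0,1]]])

```text
time: 40.7
tool_pos: [0.5864, 0.2976, 0.1632]
tcp_rot: [2.339, 2.095, 0.005]
wrist_force: [-0.2, 1.1, -0.9]
width: 0.084
grip_force: 49.5
```

play_rows(commands=[[[0,0,0.01,0,0,0,1],[0,0,0.016,0,0,0,1],[0,0,0.02,0,0,0,1],[0,0,0.02,0,0,0,1]]])

```text
time: 41.1
tool_pos: [0.5824, 0.2978, 0.1511]
tcp_rot: [2.338, 2.099, -0.001]
wrist_force: [-2.6, -2.0, 5.8]
width: 0.083
grip_force: 50.6
```

play_rows(commands=[[[0,0,0,0,0,0,0.4],[0,0,0,0,0,0,0.4],[0,0,0,0,0,0,0.4],[0,0,-0.02,0,0,0,0.4],[0,0,-0.06,0,0,0,0.45],[0,0,-0.16,0,0,0,0.45],[0,0,-0.2,0,0,0,0.45],[0,0,-0.2,0,0,0,0.45]]])

```text
time: 41.9
tool_pos: [0.5867, 0.2994, 0.2791]
tcp_rot: [2.335, 2.095, 0.02]
wrist_force: [1.1, 0.3, 0.4]
width: 0.27
grip_force: 0.0
```

play_rows(commands=[[[0,-0.25,0,0,0,0,0.45],[0,-0.25,0,0,0,0,0.45],[0,-0.25,0,0,0,0,0.45],[0,-0.25,0,0,0,0,0.45],[0,-0.25,0,0,0,0,0.45],[0,-0.25,0,0,0,0,0.45],[0,-0.25,0,0,0,0,0.45],[0,-0.25,0,0,0,0,0.45]]])

```text
time: 42.7
tool_pos: [0.4353, 0.314, 0.2701]
tcp_rot: [2.34, 2.097, 0.0]
wrist_force: [0.3, -0.2, 0.4]
width: 0.271
grip_force: 0.0
```

Run:
```python
from plan import *
t=bot.read_camera('top'); j=bot.read_camera('scene')
cv2.imwrite('pics/w12.png',np.hstack([cv2.resize(t[150:300,300:500],(400,300)),cv2.resize(j[180:300,200:360],(400,300))]))
plan([])
```

```text
t 42.8 tcp [0.4349 0.3139 0.2699] psi -6.26 tilt 0.02
```

View pics/w12.png

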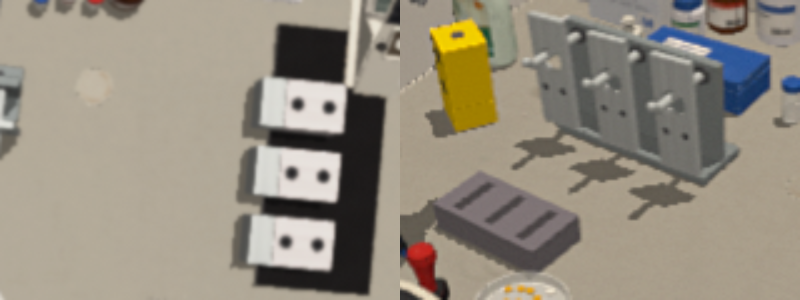

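All three plates hang on their own pegs, at (540,60), (600,80) and (660,100). All three blocks lie flat on the board and the gripper is clear. I'll let things settle, then hand in.

play_rows(commands=[[[0,0,0,0,0,0,0.45],[0,0,0,0,0,0,0.45],[0,0,0,0,0,0,0.45],[0,0,0,0,0,0,0.45],[0,0,0,0,0,0,0.45],[0,0,0,0,0,0,0.45],[0,0,0,0,0,0,0.45],[0,0,0,0,0,0,0.45]]])

```text
time: 43.6
tool_pos: [0.4341, 0.3141, 0.2701]
tcp_rot: [2.338, 2.098, 0.0]
wrist_force: [0.2, -0.1, -0.1]
width: 0.274
grip_force: 0.0
```

```bash
python3 -c "
from workcell import bot
print(bot.finish_job())"
```

```text
the job is handed in; nothing more can be done
None
```

I handed the job in at about 44 s: in the last pictures all three setting blocks lie flat on the board, all three gauge plates hang on their own pegs, and the gripper is clear; no verdict came back.

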